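Snap the clip-on cover onto the sample box

ROBOT

A 7-joint arm with a two-finger parallel gripper is mounted at the origin on the work surface. World frame = base frame: x ahead of the robot, y to its left, z up, the work surface at z = 0. Lengths are in m, angles in rad, forces in N, time in s.
With the tool pointing down it reaches from about 0.425 to 0.95 m from the base axis. Payload 4.7 kg.
Tool frame: the origin (TCP) lies midway between the tips of the shut fingers; the grasp point (between the pads) lies 19 mm behind it (robot.hold_point_z is the distance from the TCP to the grasp point, in m); z points along the fingers, y is the direction in which the jaws open and shut (so a half turn about z gives the same grasp; the last joint's range is limited). The gripper opens to 87 mm and grips with 3 to 60 N. Pads are 19 mm wide; open, the fingers measure 117 mm over their backs; the gripper's body (75 mm by 190 mm) begins 51 mm behind the grasp point.
Start: joints at [-1.321, 0.469, -0.049, 1.532, 0.024, 1.141, -0.082], TCP at [0.186, 0.649, 0.223] pointing down, gripper open.
Joint ranges: [-2.59, 2.59], [-0.33, 1.99], [-1.39, 1.29], [0.1, 2.45], [-1.04, 4.18], [0.21, 1.99], [-2.66, 2.66]. Speed limits (rad/s): [2.57, 2.57, 3.14, 3.14, 3.14, 3.14, 3.14].

INTERFACE

Orientations are given as a unit quaternion [w, x, y, z].
In Python, from rig import robot, eyes, job gives the robot as it stands.
- The arm moves only by the tool carry_out, never from a script. Its argument "targets" is a list of rows, each an object with "rotation": the turn, a rotation vector about the tool's x, y, z in degrees, a list of three; "slide": the shift along the tool's x, y, z in cm, a list of three; "gripper": the opening, from 0 (shut) to 1 (fully open). In form: [{"rotation": [wx, wy, wz], "slide": [x, y, z], "gripper": gripper}, ...]. A call has 1 to 8 rows; each row shifts and turns the pose as measured when the row begins, along the tool's axes as they then stand; what a row does not reach is not made up. A row lasts 1/8 s, in which the tool goes at most 62.5 mm and 10.7 degrees, less where a joint would pass 70% of its speed; a pose out of reach is approached as far as the arm can. A call is refused whole if a number of a shift passes 6.25 or a number of a turn 10.7, either way. A call with a gripper value outside its range is refused whole. The fingers move at their own pace and stop on an object; "newtons" is the grip in N (left out, the last holds). Time passes only in rows, so rows that do not move let the fingers close. It gives the time, the measured TCP pose, the force and the opening at its end, in the units of the state.
- robot.get_state(): the state, without advancing time (a new reading comes with each control period).
- eyes.snapshot(name): name is "side" or "top"; returns (picture, depth): 384x512x3 uint8, red, green, blue; 384x512 float32, m along the optical axis (not along the pixel's ray), 0 where there is no reading.
- eyes.get_calibration(name): a dict with "fx", "fy", "cx", "cy" (pixels), "D" ([k1, k2, p1, p2, k3] as OpenCV has them; the pictures are not rectified), "rvec" (rotation vector, rad) and "tvec" (3), from world to camera coordinates, as OpenCV has them. Camera axes: x right, y down, z forward; pixel columns grow to the right and rows downward; lengths in m; the calibration is good to about 2 mm. A picture is of the moment at which its call begins. get_calibration takes no time and is no camera call.
- job.close_job(): hands the job in, once; it reports no verdict.
The state is a dict: "t": time; "joint_positions": joint angles; "joint_vel": joint speeds; "joint_torque": joint torques, N m; "ee_pos": TCP position; "ee_rot": TCP orientation; "wrist_force": force on the tool from outside, world axes, zero at the start; "torque": the same for the moment, N m; "width": finger opening in m.
Only numpy, scipy, OpenCV 4.12 (cv2) and the standard library are available. Lean on these libraries where they do the work, as an engineer would, in place of code of your own. Each camera call takes 0.05 s, during which the arm holds its last target. There are 200 camera calls.

TASK

Close the open sample box that holds the eight vials: take the larger of the two loose clip-on covers, set it squarely over the box and press it straight down until both clip arms snap under the rim and the cover lies flat on it all round, then let go. Leave the smaller cover where it is.

Things in the scene. Friction and masses are not known exactly. Their poses are not given: they have to be found in the camera images.
- cover_grip (a point): Larger cover, off-white: plate 136 (x) by 98 (y) mm, 6 thick; starts standing on its clip arms. Point: centre of its raised carrying bar, 14 wide (x), 74 long (y), 14 high, on end posts (54 clear between); gap bar to plate 22 mm. Point is 35 above the plate's underside, 71 above the arms' lower ends. x: plate's long side, y: along the bar, z up; half a turn changes nothing. About 130 g.
- box_rim (a point): Sample box, grey, fixed, open, eight white-capped vials inside. Rim outside 140 (x) by 100 (y) mm, 70 high, a flange 6 thick standing out 12 from the walls. Point: centre of the mouth, level with the rim's top. x: long side, z up; half a turn changes nothing. Cover home: plate on the rim, its bar's centre 35 mm above this point, x axes parallel, clip arms over the two long (+y, -y) sides.
- cover_clip_a (a joint): One of the larger cover's two alike sprung clip arms (m, 0 = at rest, grows as it gives outwards, up to 0.018). 40 mm wide, in the middle of the +y and -y edges, reaching 36 mm below the plate, catch 6 mm deep. Their flared ends still find the rim when 8 mm off-centre; they meet it about 20 mm above home, need 5 to 20 N down and snap under it some 4 mm before the plate rests on the rim.
- spare_grip (a point): Smaller cover, for another box; same look, 96 by 62 mm, bar 50 mm long, stands on the bench in the same way; it does not fit the sample box. Point: centre of its bar, axes as for the larger cover.
Mind the look-alikes: they are no part of the job. What is shaped like the part that bears box_rim but purple is not meant. What is shaped like the part that bears cover_grip but green is not meant.

How it is judged:
By the outcome, as a careful person would: the job done as asked, in the order asked, and still so for the second after the job is handed in, with the robot touching nothing.
It also fails if it takes over 35 s, if anything falls off the work surface, if the arm or the gripper's body presses on something with over 40 N, if the wrist force passes 120 N, or if a joint passes its speed limit or range.

## Working session

There is one attempt and no reset: what is moved stays moved. The work goes in short steps, Python scripts to look and compute and a tool call to move; the robot and the scene stay as the last step left them, time stands still between calls to the robot, and variables do not carry over. Pictures are saved under pics/ and viewed, about 8 in all and at most 12, crops included, and the job is handed in when it is done.

Besides the shell and the picture viewer there is one more tool, called by a JSON object that holds its "fn" and its "kwargs". carry_out: Moves the arm, as the interface text tells. Its arguments: {"type":"object","properties":{"targets":{"type":"array","items":{"type":"object","properties":{"rotation":{"type":"array","items":{"type":"number"}},"slide":{"type":"array","items":{"type":"number"}},"gripper":{"type":"number"}}}},"newtons":{"type":"number"}},"required":["targets"]}

```bash
mkdir -p pics
cat > h.py <<'E'
import numpy as np, cv2
from rig import robot, eyes, job
def cal(n):
    c=eyes.get_calibration(n); K=np.array([[c['fx'],0,c['cx']],[0,c['fy'],c['cy']],[0,0,1.]])
    return K,np.array(c['D'],float),cv2.Rodrigues(np.array(c['rvec'],float))[0],np.array(c['tvec'],float).ravel()
def dirs(n,uv):
    K,D,R,t=cal(n); p=cv2.undistortPoints(np.array(uv,np.float64).reshape(-1,1,2),K,D).reshape(-1,2)
    return np.c_[p,np.ones(len(p))],R,t
def onplane(n,uv,z):
    d,R,t=dirs(n,uv); C=-R.T@t; w=d@R; s=(z-C[2])/w[:,2]; return C+w*s[:,None]
def cloud(n,dep):
    v,u=np.mgrid[:dep.shape[0],:dep.shape[1]]
    d,R,t=dirs(n,np.c_[u.ravel(),v.ravel()]); return ((d*dep.reshape(-1,1)-t)@R).reshape(*dep.shape,3)
def snap(n,f):
    im,d=eyes.snapshot(n); cv2.imwrite(f'pics/{f}.png',im[:,:,::-1]); np.save(f'pics/{f}.npy',d); return im,d
E
python3 - <<'E'
from h import *
for n in('top','side'):
    im,d=snap(n,n+'0'); K,D,R,t=cal(n); print(n,-R.T@t,R[2],K[0,0])
s=robot.get_state(); print({k:s[k] for k in('t','ee_pos','ee_rot','wrist_force','width')})
E
```

```text
top [ 0.35048945 -0.02954543  0.8872965 ] [ 0.15952062  0.01793762 -0.98703162] 372.4422831062786
side [0.36782959 0.75411444 0.61436653] [ 0.12948953 -0.80975602 -0.57230032] 356.3790777748713
{'t': 0.1, 'ee_pos': array([0.18560047, 0.64840837, 0.2215946 ]), 'ee_rot': array([-8.61354326e-05,  1.38924533e-01,  9.90302559e-01, -8.98813747e-04]), 'wrist_force': array([-0.63898998, -0.4756141 , -0.6174642 ]), 'width': 0.08687128161986962}
```

View pics/top0.png

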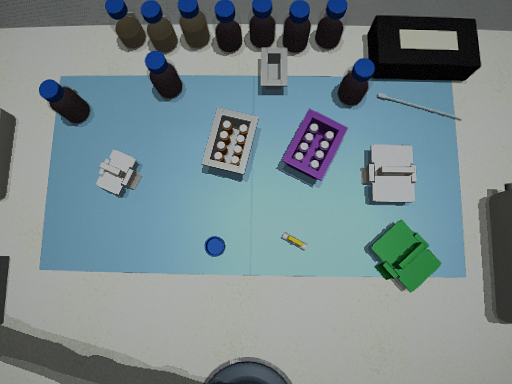

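View pics/side0.png

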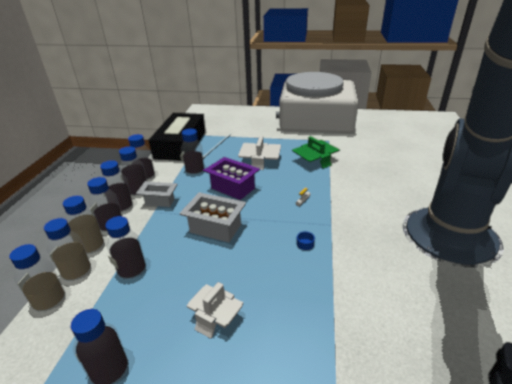

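The top view shows two off-white covers: (118,172) is the smaller and (392,173) the larger. The green one at (405,255) is a decoy. There is a grey box with vials at (231,141), and a purple look-alike at (315,145). Next I'll measure each against the given sizes and enlarge the larger cover and the box.

Run:
```python
from h import *
im=cv2.imread('pics/top0.png'); d=np.load('pics/top0.npy'); P=cloud('top',d)
hsv=cv2.cvtColor(im,cv2.COLOR_BGR2HSV)
def rect(name,roi,zlo,zhi,z,white=True):
    u0,v0,u1,v1=roi; m=np.zeros(d.shape,np.uint8)
    s=(P[...,2]>zlo)&(P[...,2]<zhi)&(d>0)
    if white: s&=(hsv[...,1]<70)
    m[v0:v1,u0:u1]=s[v0:v1,u0:u1]
    m=cv2.morphologyEx(m,cv2.MORPH_OPEN,np.ones((2,2)))
    c=max(cv2.findContours(m,0,1)[0],key=cv2.contourArea)
    uv=c.reshape(-1,2).astype(float)
    w=onplane('top',uv,z)[:,:2]*1000
    r=cv2.minAreaRect(w.astype(np.float32)); print(name,'px',uv.mean(0).round(),'c',np.round(r[0],1),'size',np.round(r[1],1),'ang',round(r[2],1),'medz',np.median(P[m>0][:,2]).round(4))
rect('large plate',(355,130,425,215),.030,.055,.042)
rect('large bar',(355,130,425,215),.065,.095,.078)
rect('small plate',(90,140,145,205),.030,.052,.042)
rect('small bar',(90,140,145,205),.065,.095,.078)
rect('box rim',(195,100,265,185),.055,.085,.070)
rect('purple',(275,100,350,190),.055,.085,.070,False)
a=cv2.resize(im[95:215,345:435],None,fx=4.4,fy=4.4,interpolation=2); b=cv2.resize(im[95:215,190:280],None,fx=4.4,fy=4.4,interpolation=2)
cv2.imwrite('pics/crop.png',np.hstack([a,b]))
```

```text
large plate px [394. 173.] c [ 537.3 -328.5] size [135.5 113.2] ang 0.8 medz 0.0409
large bar px [398. 170.] c [ 535.5 -326.9] size [16. 75.] ang 0.9 medz 0.0762
small plate px [117. 172.] c [529.5 316.1] size [81.  96.5] ang 67.7 medz 0.0411
small bar px [112. 170.] c [528.9 315.1] size [53.3 14.2] ang 67.3 medz 0.0769
box rim px [231. 141.] c [601.1  47.2] size [100.5 140.9] ang 76.9 medz 0.0682
purple px [316. 145.] c [ 595.  -146.4] size [100.  141.5] ang 63.1 medz 0.0687
```

View pics/crop.png

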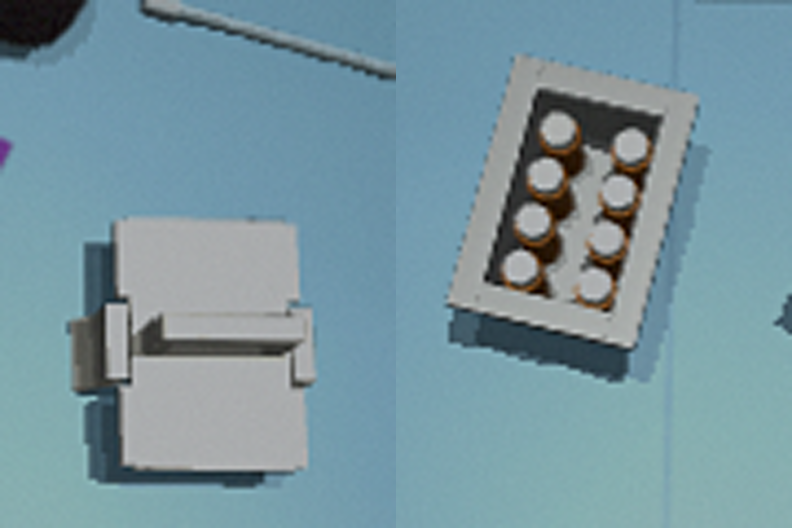

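The measured sizes confirm the identities. The larger cover has a 135 mm plate and a 75 mm bar, centred at about (0.536, -0.327) with yaw 0.9°. The box rim is 141x100 mm, centred at (0.601, 0.047) with yaw -13.1°. The right-hand white cover is the one to take; the left one has a 53 mm bar. Next I'll write a planning helper.

```bash
cat >> h.py <<'E'
from scipy.spatial.transform import Rotation as Ro
def down(yaw):  # tool z down, tool y at world azimuth yaw (deg)
    c,s=np.cos(np.radians(yaw)),np.sin(np.radians(yaw)); y=np.array([c,s,0]); z=np.array([0,0,-1.]); return Ro.from_matrix(np.c_[np.cross(y,z),y,z])
def rows(segs):  # [(n,pos,yaw)], prints rows from current pose
    s=robot.get_state(); q=s['ee_rot']; p=np.array(s['ee_pos']); R=Ro.from_quat([q[1],q[2],q[3],q[0]])
    print('t',s['t'],'p',p.round(4),'F',s['wrist_force'].round(1),'w',round(s['width'],4),'yaw',np.degrees(np.arctan2(*R.as_matrix()[1::-1,1])).round(1))
    for n,pt,yaw in segs:
        dr=(R.inv()*down(yaw)).as_rotvec()/n; dp=(np.array(pt)-p)/n
        for i in range(n):
            print('rot',np.degrees(dr).round(1),'slide',(R.inv().apply(dp)*100).round(2)); p=p+dp; R=R*Ro.from_rotvec(dr)
E
python3 -c "
from h import *
rows([(8,(.5,.33,.24),30)])"
```

```text
t 0.1 p [0.1856 0.6484 0.2216] F [-0.6 -0.5 -0.6] w 0.0869 yaw 74.0
rot [-0.   0.   5.5] slide [-4.87 -2.75 -0.22]
rot [-0.   0.   5.5] slide [-5.11 -2.27 -0.23]
rot [-0.   0.   5.5] slide [-5.31 -1.76 -0.23]
rot [-0.   0.   5.5] slide [-5.45 -1.25 -0.23]
rot [-0.   0.   5.5] slide [-5.55 -0.72 -0.23]
rot [-0.   0.   5.5] slide [-5.59 -0.18 -0.23]
rot [-0.   0.   5.5] slide [-5.58  0.35 -0.23]
rot [-0.   0.   5.5] slide [-5.52  0.89 -0.23]
```

{"fn": "carry_out", "kwargs": {"targets": [{"rotation":[0,0,5.5],"slide":[-4.9,-2.7,-0.2],"gripper":1},{"rotation":[0,0,5.5],"slide":[-5.1,-2.3,-0.2],"gripper":1},{"rotation":[0,0,5.5],"slide":[-5.3,-1.8,-0.2],"gripper":1},{"rotation":[0,0,5.5],"slide":[-5.4,-1.2,-0.2],"gripper":1},{"rotation":[0,0,5.5],"slide":[-5.5,-0.7,-0.2],"gripper":1},{"rotation":[0,0,5.5],"slide":[-5.6,-0.2,-0.2],"gripper":1},{"rotation":[0,0,5.5],"slide":[-5.6,0.3,-0.2],"gripper":1},{"rotation":[0,0,5.5],"slide":[-5.5,0.9,-0.2],"gripper":1}]}}

```text
t: 1.1
ee_pos: [0.4998, 0.3218, 0.2336]
ee_rot: [-0.001, 0.506, 0.863, -0.004]
wrist_force: [0.7, 0.3, 0.2]
width: 0.0873
```

```bash
python3 -c "
from h import *
rows([(8,(.53,-.13,.2),10)])"
```

```text
t 1.1 p [0.4998 0.3218 0.2336] F [0.7 0.3 0.2] w 0.0873 yaw 29.3
rot [-0.1  0.   2.4] slide [-5.11 -2.43  0.44]
rot [-0.1  0.   2.4] slide [-5.21 -2.21  0.44]
rot [-0.1  0.   2.4] slide [-5.3  -1.99  0.44]
rot [-0.1  0.   2.4] slide [-5.38 -1.77  0.43]
rot [-0.1  0.   2.4] slide [-5.45 -1.54  0.43]
rot [-0.1  0.   2.4] slide [-5.51 -1.31  0.43]
rot [-0.1  0.   2.4] slide [-5.56 -1.08  0.42]
rot [-0.1  0.   2.4] slide [-5.6  -0.84  0.42]
```

{"fn": "carry_out", "kwargs": {"targets": [{"rotation":[-0.1,0,2.4],"slide":[-5.1,-2.4,0.4],"gripper":1},{"rotation":[-0.1,0,2.4],"slide":[-5.2,-2.2,0.4],"gripper":1},{"rotation":[-0.1,0,2.4],"slide":[-5.3,-2.0,0.4],"gripper":1},{"rotation":[-0.1,0,2.4],"slide":[-5.4,-1.8,0.4],"gripper":1},{"rotation":[-0.1,0,2.4],"slide":[-5.5,-1.5,0.4],"gripper":1},{"rotation":[-0.1,0,2.4],"slide":[-5.5,-1.3,0.4],"gripper":1},{"rotation":[0,0,2.4],"slide":[-5.6,-1.1,0.4],"gripper":1},{"rotation":[0,0,2.4],"slide":[-5.6,-0.8,0.4],"gripper":1}]}}

```text
t: 2.1
ee_pos: [0.5294, -0.1452, 0.2005]
ee_rot: [0.002, 0.647, 0.763, 0.001]
wrist_force: [1.2, 0.9, 0.8]
width: 0.0876
```

```bash
python3 -c "
from h import *
rows([(5,(.536,-.3275,.13),0.9),(3,(.536,-.3275,.095),0.9)])"
```

```text
t 2.1 p [ 0.5294 -0.1452  0.2005] F [1.2 0.9 0.8] w 0.0876 yaw 9.4
rot [0.1 0.  1.7] slide [-3.62 -0.47  1.42]
rot [0.1 0.  1.7] slide [-3.63 -0.36  1.41]
rot [0.1 0.  1.7] slide [-3.64 -0.25  1.41]
rot [0.1 0.  1.7] slide [-3.64 -0.14  1.41]
rot [0.1 0.  1.7] slide [-3.65 -0.03  1.41]
rot [ 0.  0. -0.] slide [-0.   -0.    1.17]
rot [ 0.  0. -0.] slide [-0.   -0.    1.17]
rot [ 0.  0. -0.] slide [-0.   -0.    1.17]
```

{"fn": "carry_out", "kwargs": {"targets": [{"rotation":[0.1,0,1.7],"slide":[-3.6,-0.5,1.4],"gripper":1},{"rotation":[0.1,0,1.7],"slide":[-3.6,-0.4,1.4],"gripper":1},{"rotation":[0.1,0,1.7],"slide":[-3.6,-0.2,1.4],"gripper":1},{"rotation":[0.1,0,1.7],"slide":[-3.6,-0.1,1.4],"gripper":1},{"rotation":[0,0,1.7],"slide":[-3.6,0,1.4],"gripper":1},{"rotation":[0,0,0],"slide":[0,0,1.0],"gripper":1},{"rotation":[0,0,0],"slide":[0,0,0.5],"gripper":1},{"rotation":[0,0,0],"slide":[0,0,0],"gripper":1}]}}

```text
t: 3.1
ee_pos: [0.5328, -0.3343, 0.1104]
ee_rot: [-0.002, 0.705, 0.709, -0.002]
wrist_force: [-0.3, 0.3, -0.3]
width: 0.0869
```

```bash
python3 -c "
from h import *
rows([(4,(.536,-.3275,.053),0.9)])
snap('side','pre')"
```

```text
t 3.1 p [ 0.5328 -0.3343  0.1104] F [-0.3  0.3 -0.3] w 0.0869 yaw 0.3
rot [-0.1  0.  -0.2] slide [0.17 0.09 1.44]
rot [-0.1  0.  -0.2] slide [0.17 0.09 1.44]
rot [-0.1  0.  -0.2] slide [0.17 0.09 1.44]
rot [-0.1  0.  -0.2] slide [0.17 0.08 1.44]
```

```bash
python3 -c "
import cv2
a=cv2.imread('pics/pre.png')[90:200,190:350]; cv2.imwrite('pics/prec.png',cv2.resize(a,None,fx=5,fy=5,interpolation=2))"
```

```text
(no output)
```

View pics/prec.png

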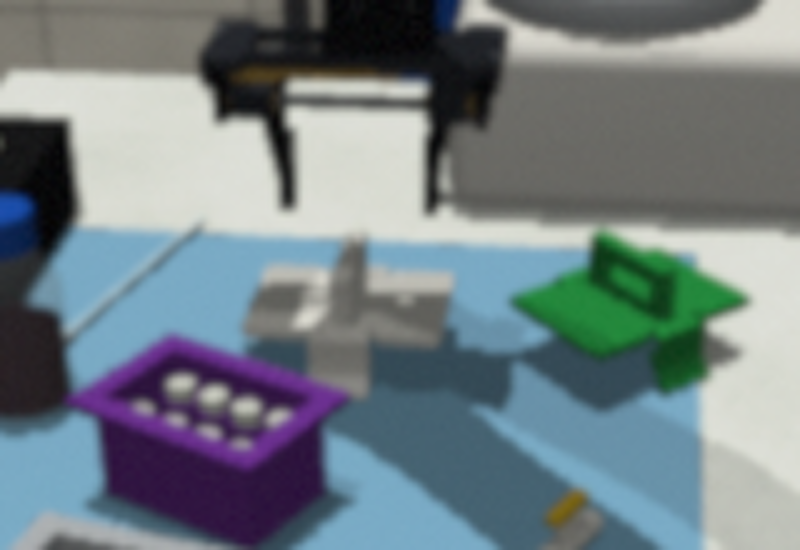

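The side crop shows the open fingers (crop px 290 and 430) straddling the bar (355), so I'll descend.

{"fn": "carry_out", "kwargs": {"targets": [{"rotation":[-0.1,0,-0.2],"slide":[0.2,0.1,1.5],"gripper":1},{"rotation":[-0.1,0,-0.2],"slide":[0.2,0.1,1.5],"gripper":1},{"rotation":[-0.1,0,-0.2],"slide":[0.2,0.1,1.4],"gripper":1},{"rotation":[-0.1,0,-0.1],"slide":[0.1,0.1,1.0],"gripper":1},{"rotation":[0,0,0],"slide":[0,0,0.2],"gripper":1}]}}

```text
t: 3.78
ee_pos: [0.5381, -0.324, 0.051]
ee_rot: [0.0, 0.699, 0.715, 0.001]
wrist_force: [-0.8, 0.8, 0.1]
width: 0.0873
```

```bash
python3 -c "
from h import *
rows([(1,(.536,-.3275,.053),0.9)])"
```

```text
t 3.775 p [ 0.5381 -0.324   0.051 ] F [-0.8  0.8  0.1] w 0.0873 yaw 1.3
rot [ 0.1 -0.   0.4] slide [-0.34 -0.22 -0.2 ]
```

{"fn": "carry_out", "kwargs": {"newtons": 50, "targets": [{"rotation":[0,0,0.4],"slide":[-0.3,-0.2,-0.1],"gripper":1},{"rotation":[0,0,0],"slide":[0,0,0],"gripper":0},{"rotation":[0,0,0],"slide":[0,0,0],"gripper":0},{"rotation":[0,0,0],"slide":[0,0,0],"gripper":0},{"rotation":[0,0,0],"slide":[0,0,0],"gripper":0},{"rotation":[0,0,0],"slide":[0,0,0],"gripper":0},{"rotation":[0,0,0],"slide":[0,0,0],"gripper":0}]}}

```text
t: 4.65
ee_pos: [0.5367, -0.3285, 0.0535]
ee_rot: [0.002, 0.702, 0.712, 0.001]
wrist_force: [-0.2, 0.2, -0.1]
width: 0.0348
```

```bash
python3 -c "
from h import *
rows([(4,(.536,-.3275,.22),0.9),(4,(.56,-.20,.22),-2)])"
```

```text
t 4.65 p [ 0.5367 -0.3285  0.0535] F [-0.2  0.2 -0.1] w 0.0348 yaw 0.8
rot [ 0.1  0.  -0. ] slide [ 0.02  0.   -4.16]
rot [ 0.1  0.  -0. ] slide [ 0.02 -0.   -4.16]
rot [ 0.1  0.  -0. ] slide [ 0.02 -0.01 -4.16]
rot [ 0.1  0.  -0. ] slide [ 0.02 -0.01 -4.16]
rot [0.  0.  0.7] slide [ 3.18  0.65 -0.  ]
rot [0.  0.  0.7] slide [ 3.19  0.61 -0.  ]
rot [0.  0.  0.7] slide [ 3.19  0.57 -0.  ]
rot [0.  0.  0.7] slide [ 3.2   0.53 -0.  ]
```

Still closing (35 mm, the bar is 14 mm), so I'll wait and then lift gently.

{"fn": "carry_out", "kwargs": {"targets": [{"rotation":[0,0,0],"slide":[0,0,0],"gripper":0},{"rotation":[0,0,0],"slide":[0,0,0],"gripper":0},{"rotation":[0,0,0],"slide":[0,0,0],"gripper":0},{"rotation":[0,0,0],"slide":[0,0,0],"gripper":0},{"rotation":[0,0,0],"slide":[0,0,0],"gripper":0}]}}

```text
t: 5.28
ee_pos: [0.5369, -0.3284, 0.0534]
ee_rot: [0.002, 0.702, 0.712, 0.001]
wrist_force: [0.6, 0.0, -0.8]
width: 0.0136
```

{"fn": "carry_out", "kwargs": {"targets": [{"rotation":[0,0,0],"slide":[0,0,-1],"gripper":0},{"rotation":[0,0,0],"slide":[0,0,-2],"gripper":0},{"rotation":[0,0,0],"slide":[0,0,-4],"gripper":0},{"rotation":[0,0,0],"slide":[0,0,-4],"gripper":0},{"rotation":[0,0,0],"slide":[0,0,-4],"gripper":0},{"rotation":[0,0,0],"slide":[0,0,-1],"gripper":0}]}}

```text
t: 6.02
ee_pos: [0.5351, -0.3286, 0.2229]
ee_rot: [0.002, 0.703, 0.711, 0.001]
wrist_force: [0.2, 0.6, -1.2]
width: 0.0134
```

```bash
python3 -c "
from h import *
rows([(8,(.59,-.03,.21),-13.1)])"
```

```text
t 6.025 p [ 0.5351 -0.3286  0.2229] F [ 0.2  0.6 -1.2] w 0.0134 yaw 0.7
rot [0.  0.  1.7] slide [3.72 0.73 0.16]
rot [0.  0.  1.7] slide [3.74 0.62 0.16]
rot [0.  0.  1.7] slide [3.76 0.51 0.16]
rot [0.  0.  1.7] slide [3.77 0.39 0.16]
rot [0.  0.  1.7] slide [3.79 0.28 0.16]
rot [0.  0.  1.7] slide [3.79 0.16 0.16]
rot [0.  0.  1.7] slide [3.79 0.05 0.16]
rot [0.  0.  1.7] slide [ 3.79 -0.06  0.16]
```

The width is 13.4 mm and the force is -1.2 N, so the cover is held.

{"fn": "carry_out", "kwargs": {"targets": [{"rotation":[0,0,1.7],"slide":[3.7,0.7,0.2],"gripper":0},{"rotation":[0,0,1.7],"slide":[3.7,0.6,0.2],"gripper":0},{"rotation":[0,0,1.7],"slide":[3.8,0.5,0.2],"gripper":0},{"rotation":[0,0,1.7],"slide":[3.8,0.4,0.2],"gripper":0},{"rotation":[0,0,1.7],"slide":[3.8,0.3,0.1],"gripper":0},{"rotation":[0,0,1.7],"slide":[3.8,0.2,0.1],"gripper":0},{"rotation":[0,0,1.7],"slide":[3.8,0,0.1],"gripper":0},{"rotation":[0,0,1.7],"slide":[3.8,0,0.1],"gripper":0}]}}

```text
t: 7.02
ee_pos: [0.5875, -0.0251, 0.2092]
ee_rot: [0.0, 0.787, 0.616, -0.001]
wrist_force: [-0.2, 0.1, -2.5]
width: 0.0134
```

```bash
python3 -c "
from h import *
rows([(3,(.601,.047,.20),-13.1),(1,(.601,.047,.2),-13.1)])"
```

```text
t 7.025 p [ 0.5875 -0.0251  0.2092] F [-0.2  0.1 -2.5] w 0.0134 yaw -13.9
rot [-0.   0.  -0.3] slide [ 2.44 -0.14  0.3 ]
rot [-0.   0.  -0.3] slide [ 2.44 -0.13  0.3 ]
rot [-0.   0.  -0.3] slide [ 2.44 -0.12  0.31]
rot [ 0. -0. -0.] slide [ 0.  0. -0.]
```

{"fn": "carry_out", "kwargs": {"targets": [{"rotation":[0,0,-0.3],"slide":[2.4,-0.1,0.3],"gripper":0},{"rotation":[0,0,-0.3],"slide":[2.4,-0.1,0.3],"gripper":0},{"rotation":[0,0,-0.2],"slide":[2.4,-0.1,0.3],"gripper":0},{"rotation":[0,0,0],"slide":[0,0,0],"gripper":0}]}}

```text
t: 7.52
ee_pos: [0.6009, 0.0513, 0.1979]
ee_rot: [-0.0, 0.781, 0.624, -0.002]
wrist_force: [-0.6, 0.6, -0.7]
width: 0.0134
```

Run:
```python
from h import *
rows([(1,(.601,.047,.2),-13.1)])
it,dt=snap('top','held_t'); i2,d2=snap('side','held_s')
c=it[60:240,120:330]; s=i2[90:270,130:340]
cv2.imwrite('pics/held.png',cv2.resize(np.hstack([c,s]),None,fx=1.9,fy=1.9,interpolation=2)[:,:,::-1])
```

```text
t 7.525 p [0.6009 0.0513 0.1979] F [-0.6  0.6 -0.7] w 0.0134 yaw -12.8
rot [-0.2  0.2  0.3] slide [-0.42  0.11 -0.21]
```

View pics/held.png

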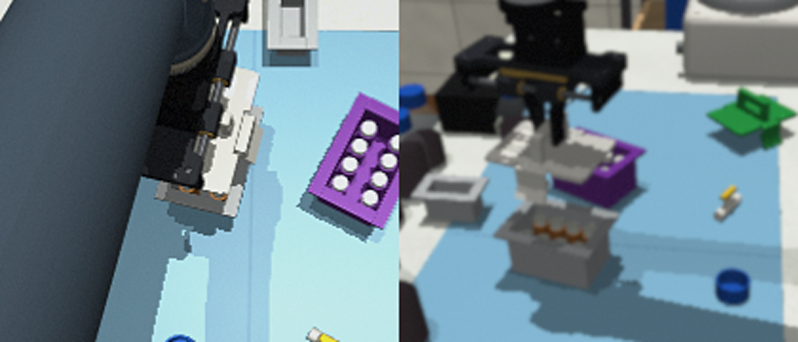

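```bash
cat >> h.py <<'E'
def boxf(P,c=(.6011,.0472),yaw=-13.1):
    a=np.radians(yaw); X=np.array([np.cos(a),np.sin(a)]); Y=np.array([-X[1],X[0]]); q=P[...,:2]-np.array(c); return np.stack([q@X,q@Y,P[...,2]],-1)*1000
def edges(n,f,zlo,zhi):
    im=cv2.imread(f'pics/{f}.png'); d=np.load(f'pics/{f}.npy'); Q=boxf(cloud(n,d)); h=cv2.cvtColor(im,cv2.COLOR_BGR2HSV)
    m=(d>0)&(Q[...,2]>zlo)&(Q[...,2]<zhi)&(abs(Q[...,0])<90)&(abs(Q[...,1])<75)&(h[...,1]<60)&(h[...,2]>90)
    q=Q[m]; A=np.c_[q[:,:2],np.ones(len(q))]
    for _ in range(3):
        c=np.linalg.lstsq(A,q[:,2],rcond=None)[0]; k=abs(A@c-q[:,2])<3; q,A=q[k],A[k]
    print(n,f,len(q),'plane slopes deg',np.degrees(c[:2]).round(2),'z0',c[2].round(1))
    for lo in range(-70,70,20):
        b=q[(q[:,0]>=lo)&(q[:,0]<lo+20)]
        if len(b)>3: print(' x',lo,lo+20,'y',b[:,1].min().round(1),b[:,1].max().round(1),len(b))
    for lo in range(-50,50,20):
        b=q[(q[:,1]>=lo)&(q[:,1]<lo+20)]
        if len(b)>3: print(' y',lo,lo+20,'x',b[:,0].min().round(1),b[:,0].max().round(1),len(b))
E
python3 - <<'E'
from h import *
edges('top','held_t',178,200); edges('side','held_s',178,200); edges('side','side0',62,78); edges('top','top0',62,78)
E
```

```text
top held_t 984 plane slopes deg [1.7  0.04] z0 186.2
 x -70 -50 y -45.8 -13.6 143
 x -50 -30 y -45.9 0.1 168
 x -30 -10 y -52.3 0.3 179
 x -10 10 y -52.0 -19.9 101
 x 10 30 y -51.9 -0.6 136
 x 30 50 y -45.8 -0.0 153
 x 50 70 y -45.9 -19.3 102
 y -50 -30 x -69.6 66.6 537
 y -30 -10 x -70.2 66.9 401
 y -10 10 x -33.2 41.4 24
side held_s 1084 plane slopes deg [ 1.91 -0.51] z0 188.8
 x -70 -50 y -50.1 49.9 188
 x -50 -30 y -47.9 49.6 202
 x -30 -10 y -54.4 55.1 202
 x -10 10 y -54.9 56.8 116
 x 10 30 y -11.9 57.6 78
 x 30 50 y -39.7 50.6 135
 x 50 70 y -48.3 50.5 163
 y -50 -30 x -68.3 68.0 133
 y -30 -10 x -68.2 67.7 159
 y -10 10 x -68.2 66.8 199
 y 10 30 x -68.3 68.8 239
 y 30 50 x -68.4 69.1 300
side side0 697 plane slopes deg [ 0.12 -0.16] z0 71.6
 x -70 -50 y -48.0 51.4 166
 x -50 -30 y -49.5 52.3 81
 x -30 -10 y -47.8 53.1 69
 x -10 10 y -47.1 54.2 71
 x 10 30 y -48.3 53.1 73
 x 30 50 y -46.5 52.2 69
 x 50 70 y -46.5 53.5 134
 y -50 -30 x -66.4 72.9 218
 y -30 -10 x -65.4 75.1 60
 y -10 10 x -66.2 74.2 64
 y 10 30 x -66.4 73.1 64
 y 30 50 x -66.0 73.9 223
top top0 1169 plane slopes deg [-0. -0.] z0 69.1
 x -70 -50 y -46.9 52.4 304
 x -50 -30 y -47.2 53.2 114
 x -30 -10 y -47.0 53.1 115
 x -10 10 y -46.5 52.8 107
 x 10 30 y -47.0 53.4 111
 x 30 50 y -46.8 52.9 112
 x 50 70 y -46.4 53.0 265
 y -50 -30 x -66.6 72.7 401
 y -30 -10 x -67.8 71.9 113
 y -10 10 x -67.7 72.4 111
 y 10 30 x -67.5 73.2 110
 y 30 50 x -67.6 72.4 357
```

Two findings from these numbers:
- **Offset:** both views put the held cover about 3.9 mm short in box x and about 0.7 mm short in box y. My first fix was biased about 1 px by an even-sized morphology kernel.
- **Tilt:** both views also show the cover tilted about 1.8°, with the +x end high.

I'll correct both, go lower and look again.

{"fn": "carry_out", "kwargs": {"targets": [{"rotation":[1.8,0.2,0.3],"slide":[0.1,0.4,0.5],"gripper":0},{"rotation":[0,0,0],"slide":[0,-0.1,2],"gripper":0},{"rotation":[0,0,0],"slide":[0,-0.1,1.5],"gripper":0},{"rotation":[0,0,0],"slide":[0,0,0],"gripper":0},{"rotation":[0,0,0],"slide":[0,0,0],"gripper":0}]}}

```text
t: 8.25
ee_pos: [0.6036, 0.0425, 0.1582]
ee_rot: [-0.013, 0.787, 0.617, -0.011]
wrist_force: [-0.4, 0.1, -0.9]
width: 0.0133
```

Run:
```python
from h import *
rows([(1,(.605,.052,.16),-13.1)])
snap('top','h2t'); snap('side','h2s'); z=(robot.get_state()['ee_pos'][2]-.010)*1000
edges('top','h2t',z-10,z+10); edges('side','h2s',z-10,z+10)
```

```text
t 8.25 p [0.6036 0.0425 0.1582] F [-0.4  0.1 -0.9] w 0.0133 yaw -13.9
rot [-2.   0.1 -0.8] slide [ 0.96 -0.09 -0.18]
top h2t 844 plane slopes deg [-0.07 -0.23] z0 146.1
 x -70 -50 y -52.6 38.2 124
 x -50 -30 y -53.1 -21.6 135
 x -30 -10 y -59.7 -9.1 155
 x -10 10 y -60.3 -28.9 97
 x 10 30 y -60.6 -27.2 98
 x 30 50 y -54.4 -22.9 132
 x 50 70 y -54.6 -29.6 103
 y -50 -30 x -66.4 69.9 527
 y -30 -10 x -66.3 69.1 128
 y -10 10 x -66.0 -17.8 8
 y 10 30 x -65.5 -64.1 9
side h2s 1020 plane slopes deg [ 0.13 -0.56] z0 148.8
 x -70 -50 y -54.4 45.3 143
 x -50 -30 y -53.8 45.1 194
 x -30 -10 y -60.0 50.9 190
 x -10 10 y -59.9 50.4 137
 x 10 30 y -17.5 49.7 72
 x 30 50 y -34.3 43.9 115
 x 50 70 y -57.1 42.9 162
 y -50 -30 x -64.6 70.0 141
 y -30 -10 x -63.7 71.4 153
 y -10 10 x -63.7 70.6 212
 y 10 30 x -64.4 71.3 221
 y 30 50 x -62.9 71.1 247
```

Tilt is now about 0. The y offset is 7.4 mm and the yaw is about -1°, so I'll correct those.

{"fn": "carry_out", "kwargs": {"targets": [{"rotation":[0,0,-0.9],"slide":[0.7,0,0],"gripper":0},{"rotation":[0,0,0],"slide":[0,0,0],"gripper":0}]}}

```text
t: 8.6
ee_pos: [0.6058, 0.0506, 0.1592]
ee_rot: [-0.013, 0.782, 0.624, -0.01]
wrist_force: [-0.8, 0.4, -2.2]
width: 0.0137
```

Run:
```python
from h import *
rows([(1,(.6058,.0497,.135),-13.0)])
```

```text
t 8.6 p [0.6058 0.0506 0.1592] F [-0.8  0.4 -2.2] w 0.0137 yaw -12.8
rot [-1.9  0.   0.2] slide [-0.09  0.1   2.42]
```

{"fn": "carry_out", "kwargs": {"targets": [{"rotation":[0,0,0.1],"slide":[-0.1,0.1,1.5],"gripper":0},{"rotation":[0,0,0.1],"slide":[0,0,1.5],"gripper":0},{"rotation":[0,0,0],"slide":[0,0.1,1.0],"gripper":0},{"rotation":[0,0,0],"slide":[0,0,0],"gripper":0},{"rotation":[0,0,0],"slide":[0,0,0],"gripper":0}]}}

```text
t: 9.22
ee_pos: [0.6056, 0.0493, 0.1154]
ee_rot: [-0.013, 0.783, 0.622, -0.011]
wrist_force: [-0.4, 0.3, -1.2]
width: 0.0137
```

Run:
```python
from h import *
rows([(1,(.6058,.0497,.106),-13.0)])
snap('top','h3t'); snap('side','h3s'); z=(robot.get_state()['ee_pos'][2]-.010)*1000
edges('top','h3t',z-10,z+10); edges('side','h3s',z-10,z+10)
```

```text
t 9.225 p [0.6056 0.0493 0.1154] F [-0.4  0.3 -1.2] w 0.0137 yaw -13.0
rot [-2.   0.1 -0. ] slide [0.04 0.05 0.94]
top h3t 733 plane slopes deg [ 0.06 -0.25] z0 103.3
 x -70 -50 y -46.3 -6.2 81
 x -50 -30 y -46.4 -15.3 122
 x -30 -10 y -52.4 -3.4 134
 x -10 10 y -53.3 -22.5 93
 x 10 30 y -53.1 -20.5 91
 x 30 50 y -46.6 -15.0 118
 x 50 70 y -47.0 -22.3 92
 y -50 -30 x -65.1 71.0 447
 y -30 -10 x -65.5 71.1 251
 y -10 10 x -64.5 -13.1 8
side h3s 1036 plane slopes deg [ 0.2  -0.41] z0 106.0
 x -70 -50 y -46.9 52.1 145
 x -50 -30 y -49.1 51.5 197
 x -30 -10 y -53.8 57.5 194
 x -10 10 y -53.6 57.8 141
 x 10 30 y -8.8 58.2 69
 x 30 50 y -24.5 50.4 108
 x 50 70 y -45.9 51.8 171
 y -50 -30 x -64.2 71.9 127
 y -30 -10 x -63.5 69.7 156
 y -10 10 x -63.4 70.5 190
 y 10 30 x -63.1 71.3 219
 y 30 50 x -62.8 71.0 275
```

The fit is within 0.5 mm and about 0.3° in both views, so I'll press straight down.

{"fn": "carry_out", "kwargs": {"targets": [{"rotation":[0,0,0],"slide":[0,0,0.5],"gripper":0},{"rotation":[0,0,0],"slide":[0,0,0.5],"gripper":0},{"rotation":[0,0,0],"slide":[0,0.1,0.4],"gripper":0},{"rotation":[0,0,0],"slide":[0,0,0.4],"gripper":0}]}}

```text
t: 9.82
ee_pos: [0.6086, 0.0498, 0.1012]
ee_rot: [-0.012, 0.783, 0.622, -0.008]
wrist_force: [-3.2, 1.0, 12.3]
width: 0.0132
```

Run:
```python
from h import *
rows([(1,(.6058,.0497,.086),-13.0)])
```

```text
t 9.825 p [0.6086 0.0498 0.1012] F [-3.2  1.  12.3] w 0.0132 yaw -13.0
rot [-1.7 -0.2  0. ] slide [-0.08 -0.22  1.52]
```

{"fn": "carry_out", "kwargs": {"targets": [{"rotation":[0,0,0],"slide":[-0.1,-0.2,0.4],"gripper":0},{"rotation":[0,0,0],"slide":[0,0,0.4],"gripper":0},{"rotation":[0,0,0],"slide":[0,0,0.4],"gripper":0}]}}

```text
t: 10.2
ee_pos: [0.6099, 0.0496, 0.095]
ee_rot: [-0.011, 0.782, 0.623, -0.004]
wrist_force: [-0.4, -0.9, 1.3]
width: 0.0135
```

Run:
```python
from h import *
rows([(1,(.6058,.0497,.086),-13.0)])
```

```text
t 10.2 p [0.6099 0.0496 0.095 ] F [-0.4 -0.9  1.3] w 0.0135 yaw -13.0
rot [-1.3 -0.4  0. ] slide [-0.09 -0.39  0.91]
```

The force dropped early and x drifted about 4 mm, so I'll look before going on.

Run:
```python
from h import *
a,_=snap('top','h4t'); b,_=snap('side','h4s'); z=(robot.get_state()['ee_pos'][2]-.010)*1000
edges('top','h4t',z-8,z+8); edges('side','h4s',z-8,z+8)
cv2.imwrite('pics/h4.png',cv2.resize(np.hstack([a[90:200,170:280],b[160:270,150:260]]),None,fx=3.6,fy=3.6,interpolation=2)[:,:,::-1])
```

```text
top h4t 666 plane slopes deg [0.5  0.57] z0 83.2
 x -70 -50 y -45.4 -21.7 51
 x -50 -30 y -45.5 -16.0 110
 x -30 -10 y -57.3 -3.8 121
 x -10 10 y -58.3 -17.5 92
 x 10 30 y -58.6 -21.6 79
 x 30 50 y -45.3 -15.7 107
 x 50 70 y -45.7 -21.7 87
 y -50 -30 x -61.3 74.9 353
 y -30 -10 x -61.4 74.7 244
 y -10 10 x -22.4 -10.9 5
side h4s 1049 plane slopes deg [ 0.66 -0.2 ] z0 85.1
 x -70 -50 y -45.8 50.7 105
 x -50 -30 y -47.1 52.1 193
 x -30 -10 y -56.9 62.3 192
 x -10 10 y -60.5 64.4 175
 x 10 30 y -58.0 64.0 75
 x 30 50 y -17.9 52.4 103
 x 50 70 y -42.4 52.0 156
 y -50 -30 x -59.0 76.0 115
 y -30 -10 x -59.3 75.8 158
 y -10 10 x -60.3 75.0 187
 y 10 30 x -59.8 75.8 217
 y 30 50 x -58.7 76.0 263
```

View pics/h4.png

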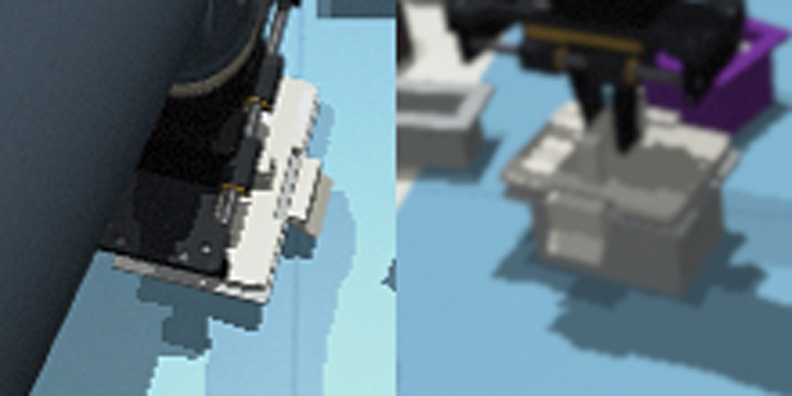

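Both arms are evenly splayed on the rim and the plate is about 8 mm above home, but it has slid about 4 mm in +x. I'll slide it back before the snap.

{"fn": "carry_out", "kwargs": {"targets": [{"rotation":[0,0,0],"slide":[-0.1,-0.4,0],"gripper":0},{"rotation":[0,0,0],"slide":[0,-0.2,0],"gripper":0}]}}

```text
t: 10.55
ee_pos: [0.6066, 0.0492, 0.0946]
ee_rot: [-0.008, 0.783, 0.622, -0.002]
wrist_force: [4.7, -1.3, -1.6]
width: 0.0136
```

Run:
```python
from h import *
rows([(1,(.6058,.0497,.086),-13.0)])
```

```text
t 10.55 p [0.6066 0.0492 0.0946] F [ 4.7 -1.3 -1.6] w 0.0136 yaw -13.0
rot [-0.9 -0.4 -0. ] slide [ 0.02 -0.08  0.86]
```

{"fn": "carry_out", "kwargs": {"targets": [{"rotation":[0,0,0],"slide":[0,-0.1,0.4],"gripper":0},{"rotation":[0,0,0],"slide":[0,-0.1,0.4],"gripper":0},{"rotation":[0,0,0],"slide":[0,-0.1,0.4],"gripper":0}]}}

```text
t: 10.92
ee_pos: [0.6037, 0.0506, 0.0868]
ee_rot: [-0.01, 0.783, 0.622, -0.001]
wrist_force: [-7.7, 0.1, 41.6]
width: 0.0131
```

Run:
```python
from h import *
rows([(1,(.6058,.0497,.086),-13.0)])
```

```text
t 10.925 p [0.6037 0.0506 0.0868] F [-7.7  0.1 41.6] w 0.0131 yaw -13.0
rot [-1.  -0.6 -0. ] slide [-0.04  0.23  0.07]
```

41.6 N at TCP z 0.0868, where home is 0.086, so the plate is down. I'll ease off and check.

{"fn": "carry_out", "kwargs": {"targets": [{"rotation":[0,0,0],"slide":[0,0.1,0],"gripper":0},{"rotation":[0,0,0],"slide":[0,0,0],"gripper":0}]}}

```text
t: 11.18
ee_pos: [0.6031, 0.0505, 0.0871]
ee_rot: [-0.011, 0.783, 0.622, -0.002]
wrist_force: [1.4, -1.8, 1.1]
width: 0.0132
```

Run:
```python
from h import *
rows([(1,(.6058,.0497,.086),-13.0)])
a,_=snap('top','h5t'); b,_=snap('side','h5s')
edges('top','h5t',68,84); edges('side','h5s',68,84)
cv2.imwrite('pics/h5.png',cv2.resize(np.hstack([a[90:200,170:280],b[160:270,150:260]]),None,fx=3.6,fy=3.6,interpolation=2)[:,:,::-1])
```

```text
t 11.175 p [0.6031 0.0505 0.0871] F [ 1.4 -1.8  1.1] w 0.0132 yaw -13.0
rot [-1.1 -0.6 -0. ] slide [-0.02  0.28  0.1 ]
top h5t 638 plane slopes deg [-0.06 -0.43] z0 74.7
 x -70 -50 y -46.3 -18.8 86
 x -50 -30 y -46.2 -17.0 107
 x -30 -10 y -52.3 -5.0 113
 x -10 10 y -52.6 -23.7 73
 x 10 30 y -52.6 -17.2 92
 x 30 50 y -46.5 -6.8 95
 x 50 70 y -46.5 -23.6 72
 y -50 -30 x -68.0 68.3 403
 y -30 -10 x -67.9 67.5 210
 y -10 10 x -29.4 38.5 5
side h5s 1019 plane slopes deg [ 0.11 -0.36] z0 77.7
 x -70 -50 y -48.8 51.1 167
 x -50 -30 y -47.1 51.1 195
 x -30 -10 y -53.9 57.0 193
 x -10 10 y -55.5 57.2 116
 x 10 30 y 11.3 58.6 69
 x 30 50 y -32.3 52.0 133
 x 50 70 y -45.9 51.5 146
 y -50 -30 x -66.8 68.9 119
 y -30 -10 x -66.0 68.7 157
 y -10 10 x -66.6 66.2 190
 y 10 30 x -67.2 67.9 216
 y 30 50 x -66.5 68.0 264
```

View pics/h5.png

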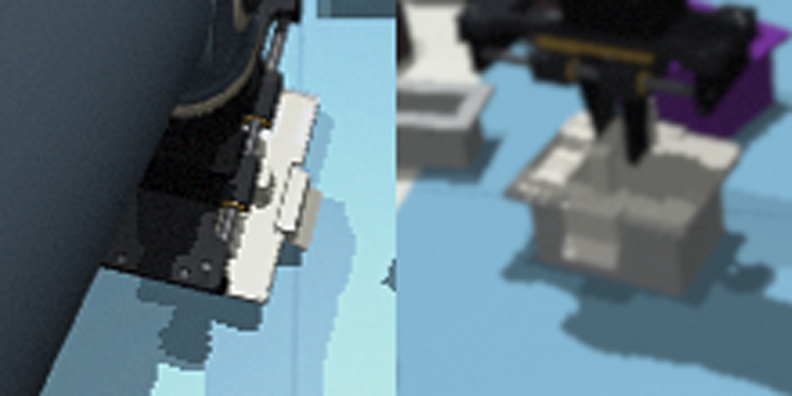

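Both clips have snapped: arm positions are -52.5/+57.5, the same as at rest. The plate is at 75–77.7 mm (home 76) and flat. It sits about 2.6 mm too far in -x, so I'll slide it back along the rim.

{"fn": "carry_out", "kwargs": {"targets": [{"rotation":[0,0,0],"slide":[0,0.3,0],"gripper":0},{"rotation":[0,0,0],"slide":[0,0,0],"gripper":0}]}}

```text
t: 11.52
ee_pos: [0.6028, 0.0505, 0.0869]
ee_rot: [-0.014, 0.782, 0.623, -0.005]
wrist_force: [2.7, -0.8, 2.9]
width: 0.0133
```

Run:
```python
from h import *
rows([(1,(.6058,.0497,.086),-13.0)])
snap('top','h6t'); snap('side','h6s')
edges('top','h6t',68,84); edges('side','h6s',68,84)
```

```text
t 11.525 p [0.6028 0.0505 0.0869] F [ 2.7 -0.8  2.9] w 0.0133 yaw -13.0
rot [-1.6 -0.6  0. ] slide [-0.01  0.31  0.08]
top h6t 640 plane slopes deg [-0.11  0.42] z0 75.2
 x -70 -50 y -46.5 -19.1 89
 x -50 -30 y -46.3 -6.3 108
 x -30 -10 y -52.7 -5.4 118
 x -10 10 y -52.8 -23.8 69
 x 10 30 y -52.6 -17.0 90
 x 30 50 y -46.9 -16.9 96
 x 50 70 y -46.6 -22.9 70
 y -50 -30 x -68.1 68.5 401
 y -30 -10 x -68.5 67.3 213
 y -10 10 x -31.7 -18.4 6
side h6s 1008 plane slopes deg [ 0.13 -0.27] z0 77.7
 x -70 -50 y -48.5 51.4 176
 x -50 -30 y -47.4 52.9 185
 x -30 -10 y -52.7 57.7 192
 x -10 10 y -55.5 57.4 114
 x 10 30 y -5.8 57.8 64
 x 30 50 y -29.4 51.5 129
 x 50 70 y -45.5 52.1 148
 y -50 -30 x -66.8 68.0 123
 y -30 -10 x -67.0 69.0 155
 y -10 10 x -66.6 67.2 190
 y 10 30 x -66.8 67.2 217
 y 30 50 x -67.4 68.6 262
```

It stuck by friction, so I'll push a bit harder.

{"fn": "carry_out", "kwargs": {"targets": [{"rotation":[0,0,0],"slide":[0,0.5,-0.1],"gripper":0},{"rotation":[0,0,0],"slide":[0,0.4,0],"gripper":0}]}}

```text
t: 11.88
ee_pos: [0.609, 0.0492, 0.0869]
ee_rot: [-0.017, 0.782, 0.623, -0.007]
wrist_force: [-10.4, 2.2, 13.5]
width: 0.0135
```

{"fn": "carry_out", "kwargs": {"targets": [{"rotation":[0,0,0],"slide":[0,-0.2,0],"gripper":0}]}}

```text
t: 12.0
ee_pos: [0.6085, 0.0492, 0.0871]
ee_rot: [-0.016, 0.782, 0.623, -0.007]
wrist_force: [2.7, -0.8, 1.4]
width: 0.0133
```

Run:
```python
from h import *
rows([(1,(.6058,.0497,.086),-13.0)])
snap('top','h7t'); snap('side','h7s')
edges('top','h7t',68,84); edges('side','h7s',68,84)
```

```text
t 12.0 p [0.6085 0.0492 0.0871] F [ 2.7 -0.8  1.4] w 0.0133 yaw -13.0
rot [-1.9 -0.5  0. ] slide [-0.01 -0.28  0.12]
top h7t 661 plane slopes deg [ 0.26 -2.98] z0 73.1
 x -70 -50 y -46.4 48.7 95
 x -50 -30 y -46.3 -18.0 100
 x -30 -10 y -52.8 -5.4 108
 x -10 10 y -52.7 -19.4 84
 x 10 30 y -52.4 -21.1 77
 x 30 50 y -46.4 -16.7 103
 x 50 70 y -46.2 -23.0 79
 y -50 -30 x -65.4 73.3 396
 y -30 -10 x -67.9 73.6 205
 y -10 10 x -67.1 -13.0 9
 y 10 30 x -67.0 -62.9 14
 y 30 50 x -67.4 -62.5 15
side h7s 996 plane slopes deg [ 0.16 -0.25] z0 77.8
 x -70 -50 y -47.9 51.6 117
 x -50 -30 y -46.9 51.7 184
 x -30 -10 y -50.9 56.5 188
 x -10 10 y -56.2 57.7 144
 x 10 30 y -6.7 57.7 67
 x 30 50 y -22.3 51.4 113
 x 50 70 y -47.9 51.3 155
 y -50 -30 x -60.5 73.3 122
 y -30 -10 x -61.7 73.3 156
 y -10 10 x -61.3 73.7 191
 y 10 30 x -61.4 72.8 208
 y 30 50 x -61.2 72.1 252
```

{"fn": "carry_out", "kwargs": {"targets": [{"rotation":[0,0,0],"slide":[0,-0.4,0],"gripper":0}]}}

```text
t: 12.22
ee_pos: [0.605, 0.0498, 0.0871]
ee_rot: [-0.015, 0.782, 0.623, -0.006]
wrist_force: [1.7, -0.2, 0.8]
width: 0.0135
```

{"fn": "carry_out", "kwargs": {"targets": [{"rotation":[0,0,0],"slide":[0,0,0],"gripper":0}]}}

```text
t: 12.35
ee_pos: [0.6044, 0.0499, 0.087]
ee_rot: [-0.016, 0.782, 0.623, -0.007]
wrist_force: [-2.2, 0.5, 3.8]
width: 0.0132
```

Run:
```python
from h import *
rows([(1,(.6058,.0497,.086),-13.0)])
snap('top','h8t'); snap('side','h8s')
edges('top','h8t',72.5,84); edges('side','h8s',72,84)
```

```text
t 12.35 p [0.6044 0.0499 0.087 ] F [-2.2  0.5  3.8] w 0.0132 yaw -13.0
rot [-1.9 -0.5  0. ] slide [0.01 0.14 0.1 ]
top h8t 634 plane slopes deg [-0.02 -0.26] z0 75.0
 x -70 -50 y -46.7 28.4 78
 x -50 -30 y -46.6 -18.1 103
 x -30 -10 y -52.3 -4.9 118
 x -10 10 y -53.0 -23.8 78
 x 10 30 y -52.6 -18.8 80
 x 30 50 y -46.7 -17.1 97
 x 50 70 y -46.6 -23.5 80
 y -50 -30 x -66.4 68.6 407
 y -30 -10 x -66.8 68.9 199
 y -10 10 x -27.2 -17.0 5
side h8s 1032 plane slopes deg [ 0.13 -0.18] z0 77.8
 x -70 -50 y -47.6 51.7 156
 x -50 -30 y -50.2 52.0 194
 x -30 -10 y -54.1 56.7 197
 x -10 10 y -52.8 58.7 127
 x 10 30 y -6.0 57.4 70
 x 30 50 y -24.9 51.5 120
 x 50 70 y -48.6 51.4 159
 y -50 -30 x -64.2 70.5 117
 y -30 -10 x -64.8 71.6 167
 y -10 10 x -64.4 70.2 179
 y 10 30 x -64.6 71.4 221
 y 30 50 x -65.2 70.5 277
```

The cover is centred within about 1 mm, flat and clipped. I'll release and go straight up.

{"fn": "carry_out", "kwargs": {"targets": [{"rotation":[0,0,0],"slide":[0,0,0],"gripper":0.7},{"rotation":[0,0,0],"slide":[0,0,0],"gripper":0.7},{"rotation":[0,0,0],"slide":[0,0,0],"gripper":0.7},{"rotation":[0,0,0],"slide":[0,0,0],"gripper":0.7},{"rotation":[0,0,0],"slide":[0,0,0],"gripper":0.7},{"rotation":[0,0,0],"slide":[0,0,0],"gripper":0.7}]}}

```text
t: 13.2
ee_pos: [0.6027, 0.0503, 0.0857]
ee_rot: [-0.017, 0.782, 0.623, -0.008]
wrist_force: [-0.7, 0.7, -0.4]
width: 0.0595
```

{"fn": "carry_out", "kwargs": {"targets": [{"rotation":[-0.6,0,0],"slide":[0,0,-2],"gripper":0.7},{"rotation":[-0.6,0,0],"slide":[0,0,-4],"gripper":0.7},{"rotation":[-0.6,0,0],"slide":[0,0,-5],"gripper":0.7},{"rotation":[0,0,0],"slide":[-5,0,-3],"gripper":0.7},{"rotation":[0,0,0],"slide":[-6,0,-1],"gripper":0.7},{"rotation":[0,0,0],"slide":[-6,0,0],"gripper":0.7},{"rotation":[0,0,0],"slide":[-6,0,0],"gripper":0.7},{"rotation":[0,0,0],"slide":[-3,0,0],"gripper":0.7}]}}

```text
t: 14.2
ee_pos: [0.549, -0.2101, 0.2498]
ee_rot: [0.001, 0.78, 0.625, 0.008]
wrist_force: [0.6, -0.2, 0.0]
width: 0.0611
```

Run:
```python
from h import *
rows([])
a,_=snap('top','et'); b,_=snap('side','es')
edges('top','et',72.5,84); edges('side','es',72,84)
cv2.imwrite('pics/e.png',cv2.resize(np.hstack([a[90:200,170:280],b[160:270,150:260]]),None,fx=3.6,fy=3.6,interpolation=2)[:,:,::-1])
```

```text
t 14.2 p [ 0.549  -0.2101  0.2498] F [ 0.6 -0.2  0. ] w 0.0611 yaw -12.6
top et 2166 plane slopes deg [-0.06  0.06] z0 75.1
 x -70 -50 y -46.4 51.7 306
 x -50 -30 y -46.5 51.6 349
 x -30 -10 y -52.7 58.4 364
 x -10 10 y -53.0 57.6 251
 x 10 30 y -52.9 57.5 234
 x 30 50 y -46.4 51.7 338
 x 50 70 y -46.5 52.1 324
 y -50 -30 x -67.0 69.0 396
 y -30 -10 x -67.4 69.4 416
 y -10 10 x -68.1 69.7 429
 y 10 30 x -67.0 69.7 415
 y 30 50 x -66.6 70.0 407
side es 1106 plane slopes deg [ 0.09 -0.27] z0 77.8
 x -70 -50 y -47.2 52.4 154
 x -50 -30 y -47.2 51.2 194
 x -30 -10 y -52.0 56.9 194
 x -10 10 y -54.9 57.7 164
 x 10 30 y -29.1 56.5 74
 x 30 50 y -51.0 51.7 148
 x 50 70 y -47.2 51.5 170
 y -50 -30 x -65.1 69.8 143
 y -30 -10 x -65.4 72.3 196
 y -10 10 x -64.8 71.5 210
 y 10 30 x -65.1 70.4 218
 y 30 50 x -65.2 70.9 272
```

View pics/e.png

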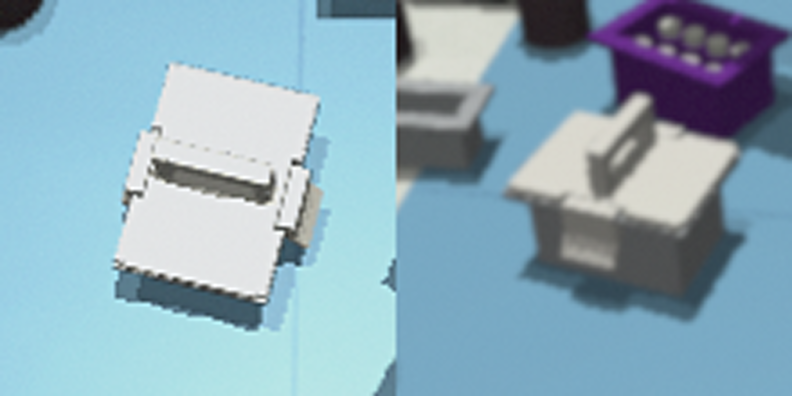

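The cover lies flat and square on the box (top view: plate from (170,65) to (268,300) in the crop) with both clips at rest against the walls. The offset is about 1 mm in x. The robot is clear of it, so I'll hand in.

```bash
python3 -c "
from rig import job
print(job.close_job())"
```

```text
the job is handed in; nothing more can be done
None
```

I fitted the larger off-white cover onto the grey sample box, pressed it home, let go, and moved the arm clear before handing in. I never touched the smaller cover, the purple box or the green cover. The job was handed in at about 14 s of the allowed 35 s.

**Last checks, in both views:**
- **Height and tilt:** the top view put the cover's upper surface at 75.1 mm and the side view at 77.8 mm; home is 76 mm. Tilt is 0.3° or less.
- **Clips:** both arms are back at their rest spread, so they have snapped under the rim. I judged this from the images, because the clip joint itself cannot be read.
- **Position:** the cover is about 1 mm short of centre along the box's long side, within 0.5 mm across it, and square to it.

**What went wrong and was mended:**
- My first position fix was about 3–4 mm off, and the held cover was tilted about 1.8°. I corrected both before pressing.
- While being pressed, the cover slid about 4 mm along the long side. I pushed it back before the snap. After the snap it took a few more nudges, because it stuck and then slipped.
- The wrist force read 41.6 N when the plate met the rim. That force went through the gripped bar and is below the 120 N wrist limit.

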